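Level the desk balance with the drive and the stamps

TASK

I am splitting these supplies into two parcels of equal weight: get the drive and all three hand stamps into the two pans of the balance so that it comes to rest level, taking the stamp from the leaning stand too and moving what is in the wrong pan. The stamps all weigh the same and the drive weighs as much as three of them; leave the drive lying flat and every stamp standing upright on the floor of its pan, and do not disturb the other things on the cabinet.

Things in the scene. Friction and masses are not known exactly. Their poses are not given: they have to be found in the camera images.
- pan_one_floor (a point): centre of the inner floor (top face) of the balance's pan one, at its left or right end: aluminium tray 162 (x) x 120 (y) mm outside, walls 3 mm, rim 9 mm high; x, y run along its sides, pan centres 200 mm apart along y. It stays horizontal; 75 mm above the table when level, 15 mm up or down at the stops, opposite to the other pan; 60 g too much moves it about 10 mm, settled in 1 s. Starts low, with the drive
- pan_two_floor (a point): centre of the inner floor (top face) of the balance's pan two, at its left or right end: aluminium tray 162 (x) x 120 (y) mm outside, walls 3 mm, rim 9 mm high; x, y run along its sides, pan centres 200 mm apart along y. It stays horizontal; 75 mm above the table when level, 15 mm up or down at the stops, opposite to the other pan; 60 g too much moves it about 10 mm, settled in 1 s. Starts high
- drive_centre (a point): flat black portable drive 112 (own x) x 78 (own y) x 15 mm, 180 g, flat on one pan at the start; the point is its centre
- stamp_a_centre (a point): hand stamp, 60 g: wooden block 24 (own x) x 58 (own y) x 15 mm, thin neck, round knob 22 mm across at 30 to 59 mm above the underside. Point: on its axis half-way up, 29.5 mm above the underside; own z points to the knob, whose middle is 15 mm further. Starts alone near the middle of one pan, its y along the pan's y
- stamp_b_centre (a point): hand stamp, 60 g: wooden block 24 (own x) x 58 (own y) x 15 mm, thin neck, round knob 22 mm across at 30 to 59 mm above the underside. Point: on its axis half-way up, 29.5 mm above the underside; own z points to the knob, whose middle is 15 mm further. Starts standing on top of the drive in the other pan
- stamp_c_centre (a point): hand stamp, 60 g: wooden block 24 (own x) x 58 (own y) x 15 mm, thin neck, round knob 22 mm across at 30 to 59 mm above the underside. Point: on its axis half-way up, 29.5 mm above the underside; own z points to the knob, whose middle is 15 mm further. Starts in the leaning stand, its z leaning 32 degrees towards the front edge of the cabinet (within 25 degrees of -x), its y level
- stamp_stand: fixed wooden stand with stamp c; origin on the table, 30 mm below the middle of the stamp's underside. Its floor slopes up 32 degrees away from the robot (+x): 13 mm lip below the stamp, 10 mm cheeks (76 mm wide overall), 6 mm ridge above. A back board 54 mm up the slope runs 95 mm parallel to the stamp's axis and overhangs it: come in and draw out along that axis
- stapler: stapler, 148x37x40 mm, lying in front of the balance (origin under its middle); leave it alone
- eraser: eraser, 48x23x13 mm, in front of the balance (origin under its middle); leave it alone
- binder_clip: black binder clip, 36x32x27 mm, lying in front of the stamp stand (origin under its middle); leave it alone
- mug: white mug, 92 mm wide, 95 mm tall, with a handle (origin under its middle), left of the balance; leave it alone
Not all that is in view belongs to the job. What is shaped like the part that bears stamp_b_centre but black or orange is not meant.

How it is judged (in metres and radians):
At the end, for the whole second after the job is handed in: The drive lies flat on the floor of one pan (its centre within 60 mm in x and 50 mm in y of the pan centre), all three stamps stand upright (within 0.15 rad) on the floor of the other, all is at rest and released, and each pan is within 5 mm of level (((x of drive_centre in the frame of pan_one_floor between -0.06 and 0.06 m and y of drive_centre in the frame of pan_one_floor between -0.05 and 0.05 m and z of drive_centre in the frame of pan_one_floor between 0 and 0.02 m and x of stamp_a_centre in the frame of pan_two_floor between -0.08 and 0.08 m and y of stamp_a_centre in the frame of pan_two_floor between -0.06 and 0.06 m and z of stamp_a_centre in the frame of pan_two_floor between 0.022 and 0.037 m and x of stamp_b_centre in the frame of pan_two_floor between -0.08 and 0.08 m and y of stamp_b_centre in the frame of pan_two_floor between -0.06 and 0.06 m and z of stamp_b_centre in the frame of pan_two_floor between 0.022 and 0.037 m and x of stamp_c_centre in the frame of pan_two_floor between -0.08 and 0.08 m and y of stamp_c_centre in the frame of pan_two_floor between -0.06 and 0.06 m and z of stamp_c_centre in the frame of pan_two_floor between 0.022 and 0.037 m) or (x of drive_centre in the frame of pan_two_floor between -0.06 and 0.06 m and y of drive_centre in the frame of pan_two_floor between -0.05 and 0.05 m and z of drive_centre in the frame of pan_two_floor between 0 and 0.02 m and x of stamp_a_centre in the frame of pan_one_floor between -0.08 and 0.08 m and y of stamp_a_centre in the frame of pan_one_floor between -0.06 and 0.06 m and z of stamp_a_centre in the frame of pan_one_floor between 0.022 and 0.037 m and x of stamp_b_centre in the frame of pan_one_floor between -0.08 and 0.08 m and y of stamp_b_centre in the frame of pan_one_floor between -0.06 and 0.06 m and z of stamp_b_centre in the frame of pan_one_floor between 0.022 and 0.037 m and x of stamp_c_centre in the frame of pan_one_floor between -0.08 and 0.08 m and y of stamp_c_centre in the frame of pan_one_floor between -0.06 and 0.06 m and z of stamp_c_centre in the frame of pan_one_floor between 0.022 and 0.037 m)) and z of pan_one_floor in the frame of pan_two_floor between -0.01 and 0.01 m and angle between each of stamp_a_centre, stamp_b_centre, stamp_c_centre, drive_centre's own z axis and vertical below 0.15 rad and linear speed of each of stamp_a, stamp_b, stamp_c below 0.02 m/s); the robot touches nothing.
It fails at once if the stapler is moved more than 30 mm (distance of stapler from where it was at the start of the episode above 0.03 m).
It fails at once if the eraser is moved more than 30 mm (distance of eraser from where it was at the start of the episode above 0.03 m).
It fails at once if the binder clip is moved more than 30 mm (distance of binder_clip from where it was at the start of the episode above 0.03 m).
It fails at once if the mug is moved more than 30 mm (distance of mug from where it was at the start of the episode above 0.03 m).
It also fails if it takes over 72 s, if anything falls off the work surface, if the arm or the gripper's body presses on something with over 40 N, if the wrist force passes 120 N, or if a joint passes its speed limit or range.

ROBOT

A 6-joint arm with a two-finger parallel gripper is mounted at the origin on a cart in front of the work surface, level with it; the furniture and walls round the work are solid. World frame = base frame: x ahead of the robot, y to its left, z up, the work surface at z = 0. Lengths are in mm, angles in rad, forces in N, time in s.
With the tool pointing down it reaches from about 400 to 925 mm from the base axis. Payload 12.5 kg.
Tool frame: the origin (TCP) lies between the finger pads; the fingertips stand 11 mm ahead of it and the grasp point (between the pads) lies 8 mm behind it (env.tip_extent is the distance from the TCP to the fingertips, in mm); x points along the fingers, z is the direction in which the jaws open and shut, and the axes are right-handed (so a half turn about x gives the same grasp; the last joint's range is limited). The gripper opens to 95 mm and grips with 3 to 60 N. Pads are 20 mm wide; open, the fingers measure 119 mm over their backs; the gripper's body (75 mm by 180 mm) begins 59 mm behind the grasp point.
Start: joints at [1.074, 0.491, 1.559, -0, 1.092, -0.106], TCP at [238.067, 577.905, 187.161] pointing down, gripper open.
Joint ranges: [-3.1, 3.1], [-0.84, 2.19], [0.05, 2.79], [-1.13, 4.28], [0.06, 2.93], [-2.69, 2.69]. Speed limits (rad/s): [2.22, 2.22, 2.79, 3.14, 3.14, 3.14].

INTERFACE

Orientations are given as [roll, pitch, yaw] about the fixed x, y, z axes, in that order (R = Rz(yaw) Ry(pitch) Rx(roll)).
In Python, from cell import status, imaging, env gives the robot as it stands. The module is installed in compiled form; this text tells all that it offers.
- The arm moves only by the tool apply_moves, never from a script. Its argument "increments" is a list of rows, each a list of 5 numbers: the closure, from 0 (fully open) to 1 (shut), then the shift along the tool's x, y, z in mm, then the turn about the tool's x in degrees. A call has 1 to 10 rows; each row shifts and turns the commanded pose from where the row before left it, along the tool's axes as they then stand; what a row does not reach is not made up. A row lasts 1/10 s, in which the tool goes at most 50 mm and 8.59 degrees, less where a joint would pass 70% of its speed; a pose out of reach is approached as far as the arm can. A call with a gripper value outside its range is refused whole. The fingers move at their own pace and stop on an object; the grip force is fixed at half the most. Time passes only in rows, so rows that do not move let the fingers close. It gives the time, the measured TCP pose, the force and the opening at its end, in the units of the state.
- status.state(): the state, without advancing time (a new reading comes with each control period).
- imaging.read_camera(name): name is "scene" or "top" or "wrist"; returns a dict with "pixels" (384x512x3 uint8, red, green, blue), "fovy" (degrees; the focal length in pixels is half the picture's height over the tangent of half this angle, whatever the lens; pixels are square), "cx", "cy" (the principal point, pixels), "R" (3x3) and "t" (3): a world point X has camera coordinates R X + t. Camera axes: x right, y down, z forward; pixel columns grow to the right and rows downward; lengths in mm; the calibration is good to about 2 mm. A picture is of the moment at which its call begins. There is no depth.
- env.job_done(): hands the job in, once; it reports no verdict.
The state is a dict: "t": time; "joints": joint angles; "qvel": joint speeds; "tau": joint torques, N m; "eef_pos": TCP position; "tcp_rot": TCP orientation; "ft_force": force on the tool from outside, world axes, zero at the start; "moment": the same for the moment, N m; "opening": opening from 0.0 (shut) to 1.0 (fully open).
Only numpy, scipy, OpenCV 4.12 (cv2) and the standard library are available. Lean on these libraries where they do the work, as an engineer would, in place of code of your own. Each camera call takes 0.05 s, during which the arm holds its last target. There are 200 camera calls.

## Working session

There is one attempt and no reset: what is moved stays moved. The work goes in short steps, Python scripts to look and compute and a tool call to move; the robot and the scene stay as the last step left them, time stands still between calls to the robot, and variables do not carry over. Pictures are saved under pics/ and viewed, about 8 in all and at most 12, crops included, and the job is handed in when it is done.

Besides the shell and the picture viewer there is one more tool, called after "Emit:" as name(argument=value, ...) on one line, values as JSON. apply_moves: Moves the arm, as the interface text tells. Its arguments: {"type":"object","properties":{"increments":{"type":"array"}},"required":["increments"]}

```bash
mkdir -p pics
cat > h.py <<'E'
import numpy as np, cv2
from cell import status, imaging, env
def snap(n,f):
    d=imaging.read_camera(n); p=np.ascontiguousarray(d["pixels"][:,:,::-1]); cv2.imwrite(f"pics/{f}.png",p)
    np.savez(f"pics/{f}.npz",**{k:d[k] for k in("pixels","fovy","cx","cy","R","t")}); return d
def load(f): return dict(np.load(f"pics/{f}.npz"))
def ray(d,u,v):
    f=192/np.tan(np.radians(d["fovy"])/2); R=np.array(d["R"]); 
    return -R.T@np.array(d["t"]), R.T@np.array([(u-d["cx"])/f,(v-d["cy"])/f,1.])
def onz(d,u,v,z):
    c,r=ray(d,u,v); return c+r*(z-c[2])/r[2]
def tri(d1,a,d2,b):
    c1,r1=ray(d1,*a);c2,r2=ray(d2,*b); s=np.linalg.lstsq(np.c_[r1,-r2],c2-c1,rcond=None)[0]
    p,q=c1+s[0]*r1,c2+s[1]*r2; return (p+q)/2,np.linalg.norm(p-q)
def proj(d,X):
    f=192/np.tan(np.radians(d["fovy"])/2); k=np.array(d["R"])@X+d["t"]; return k[:2]/k[2]*f+[d["cx"],d["cy"]]
E
python3 - <<'E'
from h import *
for n in("scene","top"):
    d=snap(n,n+"0"); print(n,d["fovy"],np.round(-np.array(d["R"]).T@d["t"]),np.round(d["R"],2).tolist())
a=[cv2.imread(f"pics/{n}0.png") for n in("scene","top")]
for n,i in zip(("scene","top"),a): cv2.imwrite(f"pics/{n}0b.png",cv2.resize(i,(800,600),interpolation=cv2.INTER_CUBIC))
print(status.state())
E
```

```text
scene 54.08096517585563 [-294. -588.  581.] [[0.59, -0.81, 0.01], [-0.35, -0.26, -0.9], [0.73, 0.53, -0.44]]
top 54.653765286475846 [ 384.  -11. 1027.] [[0.02, -1.0, -0.01], [-0.99, -0.02, -0.13], [0.13, 0.01, -0.99]]
{'t': 0.1, 'joints': array([ 1.07438009e+00,  4.91481959e-01,  1.55936846e+00, -1.86673456e-05,
        1.09171074e+00, -1.05559258e-01]), 'qvel': array([ 0.00049191, -0.00214365, -0.00043794,  0.00149486,  0.00018318,
        0.00179838]), 'tau': array([ 2.53993014e-03, -6.13624048e+01, -2.58605397e+01,  6.93832571e-02,
        4.69840458e-02, -4.57227975e-05]), 'eef_pos': array([237.96055196, 577.67295264, 186.63786725]), 'tcp_rot': array([ 3.05312762,  1.56982768, -2.05010973]), 'ft_force': array([ 0.08088569, -0.118089  , -0.13482475]), 'moment': array([ 0.00770297, -0.06752845, -0.02913961]), 'opening': 0.9998618124994064}
```

View pics/scene0b.png

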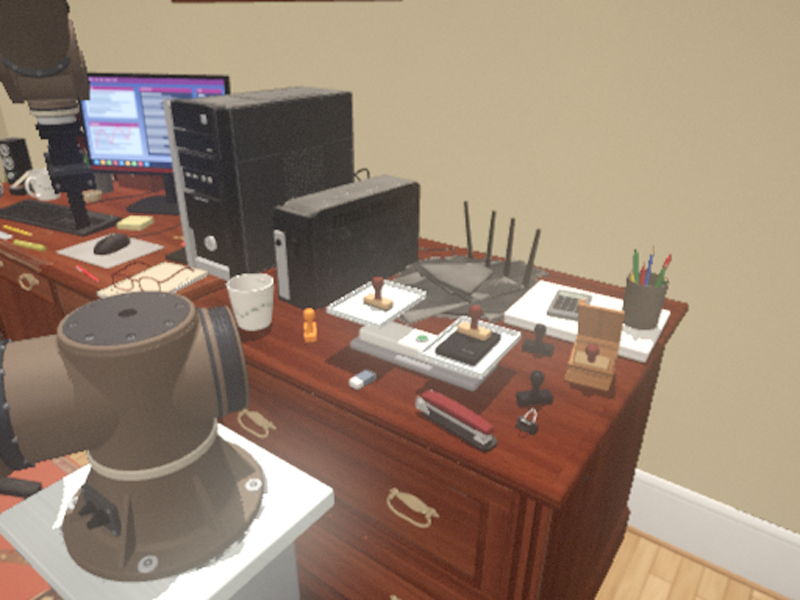

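View pics/top0b.png

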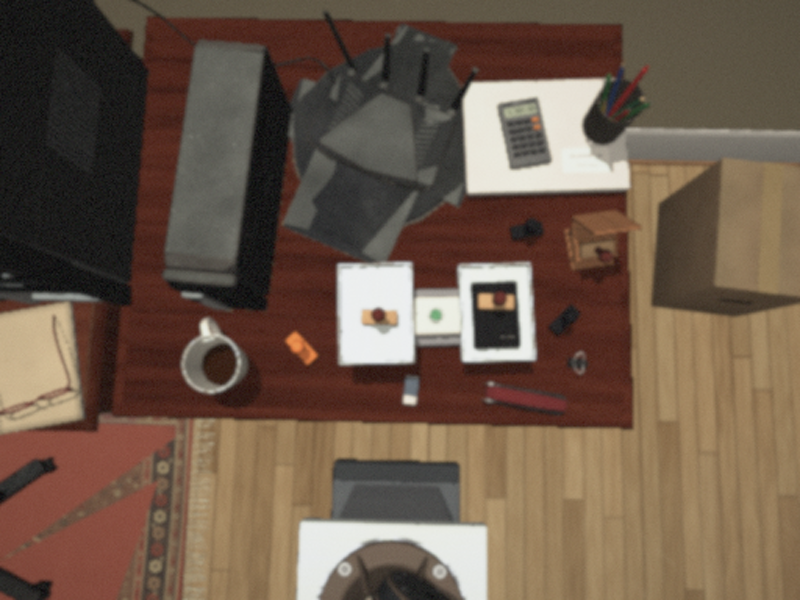

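Both pictures at 800x600. 

| Object | top | scene |
|---|---|---|
| stamp a, alone in the left pan (pan two, high) | (379,316) | (378,290) |
| stamp b, on the drive in the right pan (pan one) | (497,301) | (476,320) |
| stamp c, in the stand | (603,255) | (592,352) |

Things that could be taken for a stamp are black ones at top (527,230) and (565,320), and an orange one at (300,347). I reject these by colour and choose the wooden stamps with red-brown knobs. The plan is to put b and c in the left pan with a.

Run:
```python
from h import *
S,T=load("scene0"),load("top0")
def crop(d,x0,y0,x1,y1,k):
    return cv2.resize(np.ascontiguousarray(d["pixels"][y0:y1,x0:x1,::-1]),None,fx=k,fy=k,interpolation=cv2.INTER_CUBIC)
a=crop(S,205,165,405,265,4); b=crop(T,210,128,410,178,4); b=crop(T,210,128,410,253,4)
b=crop(T,205,128,405,178+55,4)[:300+120]
img=np.vstack([cv2.resize(a,(600,300)),cv2.resize(b,(600,300))])
for X in range(0,600,60): cv2.putText(img,str(X),(X,8),0,.3,(0,255,0),1)
cv2.imwrite("pics/c1.png",img)
# masks
for n,d in(("S",S),("T",T)):
    h=cv2.cvtColor(np.ascontiguousarray(d["pixels"]),cv2.COLOR_RGB2HSV)
    m=cv2.inRange(h,(8,70,120),(24,255,255))
    nn,l,st,c=cv2.connectedComponentsWithStats(m)
    print(n,[(st[i].tolist(),np.round(c[i],1).tolist()) for i in range(1,nn) if 15<st[i][4]<900 and 180<c[i][0]<420])
s=status.state()
from scipy.spatial.transform import Rotation as R
print(np.round(R.from_euler("xyz",s["tcp_rot"]).as_matrix(),3))
```

```text
S [([239, 0, 19, 2, 22], [247.4, 0.1]), ([268, 151, 32, 15, 147], [285.2, 158.3]), ([302, 160, 9, 6, 42], [306.2, 162.7]), ([314, 163, 10, 5, 33], [318.2, 164.9]), ([341, 169, 59, 23, 442], [372.0, 180.7]), ([403, 173, 3, 8, 20], [404.0, 176.8]), ([233, 188, 18, 10, 104], [241.6, 192.9]), ([193, 197, 11, 23, 197], [197.7, 208.3]), ([262, 203, 14, 7, 18], [268.1, 205.4]), ([293, 206, 22, 12, 150], [303.1, 211.8]), ([323, 207, 20, 27, 128], [332.5, 218.2]), ([175, 231, 11, 9, 31], [181.0, 234.7]), ([331, 233, 9, 6, 18], [335.3, 235.4]), ([172, 241, 44, 21, 88], [193.1, 251.6]), ([382, 253, 6, 7, 16], [383.9, 255.4]), ([367, 261, 15, 13, 61], [374.5, 267.7]), ([214, 263, 17, 6, 22], [221.8, 265.0]), ([214, 281, 10, 9, 39], [218.3, 285.3]), ([356, 293, 12, 5, 20], [360.6, 295.4]), ([343, 299, 21, 16, 79], [353.7, 305.7]), ([191, 365, 5, 8, 23], [192.6, 368.5])]
T [([340, 74, 7, 9, 45], [342.7, 78.1]), ([367, 152, 5, 16, 42], [368.8, 159.9]), ([363, 155, 4, 9, 18], [364.2, 158.9]), ([372, 155, 21, 10, 95], [380.4, 158.7]), ([306, 187, 12, 11, 104], [310.7, 192.4]), ([321, 188, 9, 10, 65], [325.7, 192.9]), ([232, 199, 9, 9, 65], [235.4, 203.0]), ([244, 199, 10, 9, 71], [249.2, 202.9]), ([182, 212, 22, 22, 237], [192.3, 222.0])]
[[-0.    -0.925  0.381]
 [-0.001  0.381  0.925]
 [-1.     0.    -0.001]]
```

View pics/c1.png

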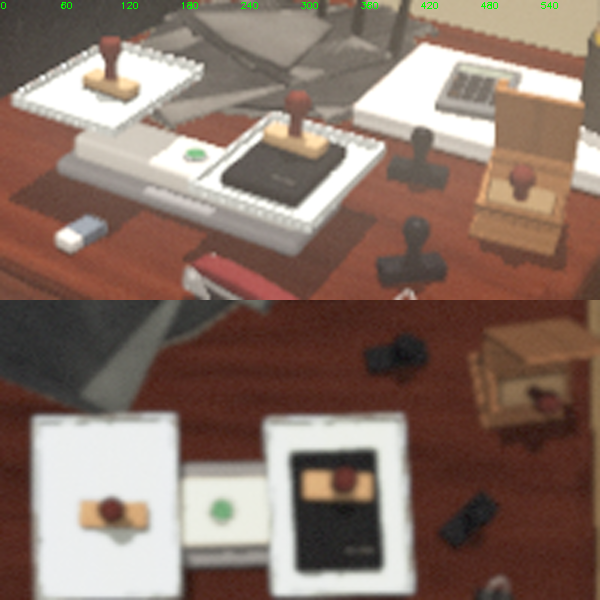

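Run:
```python
from h import *
S,T=load("scene0"),load("top0")
s=lambda u,v:(205+u/3,165+v/3); t=lambda u,v:(205+u/3,128+(v-300)/2.857)
for n,a,b in(("A",(111,47),(112,510)),("B",(298,104),(344,480)),("C",(522,178),(542,399)),("boardL",(499,82),(495,364)),("boardR",(583,98),(600,352)),("decoy1",(422,138),(410,348)),("decoy2",(417,230),(484,503))):
    p,e=tri(S,s(*a),T,t(*b)); print(n,np.round(p),round(e,1))
for nm,z,cs in(("left",97,[(33,415),(180,412),(183,597),(35,600)]),("right",67,[(263,415),(408,412),(415,595),(268,598)])):
    q=np.array([onz(T,*t(*c),z) for c in cs]); print(nm,np.round(q[:,:2]).tolist(),np.round(q.mean(0)),np.round(np.linalg.norm(q-np.roll(q,-1,0),axis=1)))
q=np.array([onz(T,*t(*c),75) for c in[(290,453),(375,450),(383,570),(297,573)]]); print("drive",np.round(q[:,:2]).tolist(),np.round(q.mean(0)))
for nm,z,c in(("A",105,[(80,503),(148,503),(148,528),(80,528)]),("B",90,[(303,471),(373,474),(373,500),(303,500)])):
    q=np.array([onz(T,*t(*k),z) for k in c]); print(nm,np.round(q.mean(0)))
```

```text
A [488.  25. 140.] 2.4
B [ 520. -163.  122.] 2.2
C [ 608. -346.   69.] 3.1
boardL [ 627. -295.  138.] 26.2
boardR [ 635. -373.  144.] 13.9
decoy1 [ 657. -233.   51.] 1.2
decoy2 [ 511. -296.   46.] 6.0
left [[576.0, 98.0], [582.0, -27.0], [417.0, -33.0], [412.0, 90.0]] [497.  32.  97.] [125. 165. 123. 165.]
right [[587.0, -101.0], [592.0, -228.0], [425.0, -232.0], [419.0, -107.0]] [ 506. -167.   67.] [127. 168. 126. 168.]
drive [[551.0, -124.0], [555.0, -197.0], [446.0, -203.0], [442.0, -130.0]] [ 498. -164.   75.]
A [487.  26. 105.]
B [ 519. -163.   90.]
```

a, b and c knob heights (140, 122, 69) agree with the expected 134.5, 119.5 and 68. The crop confirmed that the three wooden stamps are the right ones. I turn the jaws to lie along y and travel towards stamp b.

Emit:
apply_moves(increments=[[0.3,-15,0,0,-7.5],[0.3,-15,0,0,-7.5],[0.3,-15,0,0,-7.4],[0.3,0,-25,-42,0],[0.3,0,-25,-42,0],[0.3,0,-25,-42,0],[0.3,0,-25,-42,0],[0.3,0,-25,-42,0],[0.3,0,-25,-42,0],[0.3,0,-25,-42,0]])

```text
t: 1.1
eef_pos: [413.6, 282.1, 232.1]
tcp_rot: [1.382, 1.571, 2.953]
ft_force: [0.3, 0.6, 0.6]
opening: 0.7
```

Emit:
apply_moves(increments=[[0.3,0,-11,-45,0],[0.3,0,-11,-45,0],[0.3,0,-11,-45,0],[0.3,0,-11,-45,0],[0.3,0,-11,-45,0],[0.3,0,-11,-45,0],[0.3,0,-11,-45,0],[0.3,0,-11,-45,0],[0.3,0,-11,-45,0],[0.3,0,-8,-42,0]])

```text
t: 2.1
eef_pos: [520.3, -165.2, 231.9]
tcp_rot: [0.8, 1.57, 2.371]
ft_force: [0.9, 1.5, 0.1]
opening: 0.7
```

Run:
```python
from h import *
from scipy.spatial.transform import Rotation as R
d=snap("wrist","w1"); s=status.state(); print(s["t"],np.round(s["eef_pos"],1),np.round(R.from_euler("xyz",s["tcp_rot"]).as_matrix(),3).tolist(),s["opening"])
print(np.round(-d["R"].T@d["t"]),np.round(proj(d,np.array([519.5,-163,119.5]))))
```

```text
2.15 [ 521.4 -170.1  231.6] [[0.0, -1.0, 0.002], [-0.002, 0.002, 1.0], [-1.0, -0.0, -0.002]] 0.7014299074319248
[ 455. -165.  430.] [259. 186.]
```

View pics/w1.png

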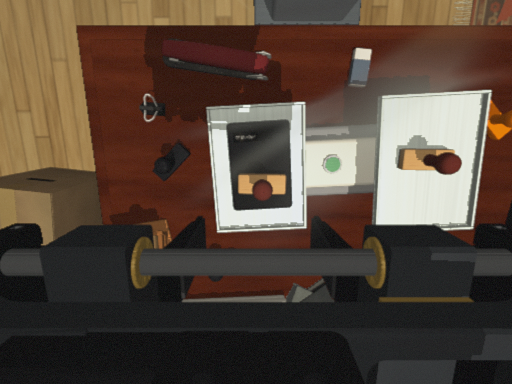

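The wrist view shows b's knob at (262,189) against (259,186) predicted. a's knob is at (447,163), and the drive lies in the right pan. I refine from these pixels.

Run:
```python
from h import *
d=load("w1")
print(np.round(onz(d,262,189,119.5),1),np.round(onz(d,447,163,134.5),1))
for z,c in((97,[(377,95),(490,91),(477,228),(374,229)]),(67,[(207,106),(305,103),(306,228),(217,232)])):
    q=np.array([onz(d,*k,z) for k in c]);print(np.round(q[:,:2]).tolist(),np.round(q.mean(0)))
p=status.state()["eef_pos"];print(p)
```

```text
[ 522.6 -159.9  119.5] [491.7  32.6 134.5]
[[421.0, -32.0], [416.0, 93.0], [577.0, 108.0], [578.0, -20.0]] [498.  37.  97.]
[[430.0, -227.0], [427.0, -107.0], [588.0, -99.0], [594.0, -220.0]] [ 510. -163.   67.]
[ 521.36453847 -170.12310094  231.56684186]
```

Emit:
apply_moves(increments=[[0.3,0,0,8.5,0],[0.4,40,0,0,0],[0.4,40,0,0,0],[0.4,25,0,0,0],[0.4,15,0,0,0],[0.4,0,0,0,0],[1,0,0,0,0],[1,0,0,0,0],[1,0,0,0,0],[1,0,0,0,0]])

```text
t: 3.15
eef_pos: [520.4, -154.6, 112.8]
tcp_rot: [-1.892, 1.57, -0.321]
ft_force: [0.3, -0.2, 0.2]
opening: 0.323
```

Emit:
apply_moves(increments=[[1,0,0,0,0],[1,0,0,0,0],[1,0,0,0,0]])

```text
t: 3.45
eef_pos: [520.2, -154.6, 112.2]
tcp_rot: [-0.815, 1.571, 0.756]
ft_force: [-0.0, 0.3, 0.1]
opening: 0.073
```

Run:
```python
from h import *
for n in("scene","top"): snap(n,n+"1")
s=status.state();print(s["t"],s["eef_pos"],s["opening"])
S,T=load("scene1"),load("top1")
a=cv2.resize(np.ascontiguousarray(S["pixels"][150:270,210:410,::-1]),(600,360),interpolation=3)
b=cv2.resize(np.ascontiguousarray(T["pixels"][140:240,205:405,::-1]),(480,240),interpolation=3)
cv2.imwrite("pics/c2.png",np.vstack([a,np.pad(b,((0,0),(0,120),(0,0)))]))
```

```text
3.55 [ 520.15703    -154.56203281  112.10559069] 0.020943806204805567
```

View pics/c2.png

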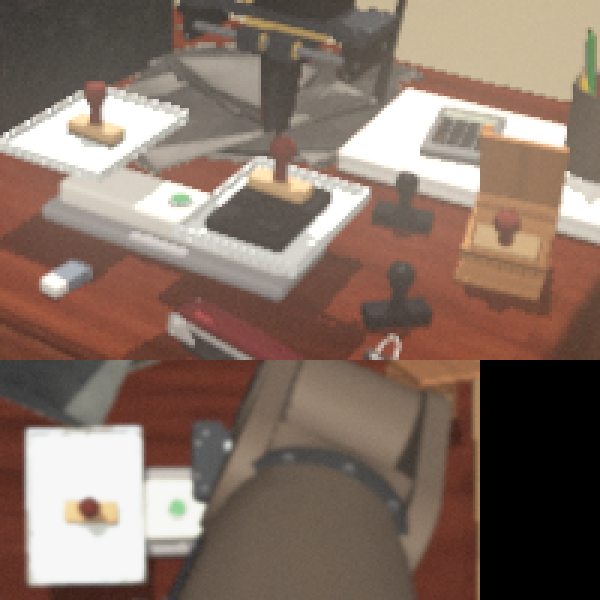

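Run:
```python
from h import *
S=load("scene1")
for X in([520,-154.6,101],[520,-154.6,112],[521,-161.5,119.5],[521,-161.5,105],[521,-161.5,75]): print(X,np.round(proj(S,np.array(X)),1), np.round((proj(S,np.array(X))-[210,150])*3))
d=snap("wrist","w2"); print(np.round(proj(d,np.array([520,-154.6,101]))),np.round(proj(d,np.array([521,-161.5,119.5]))))
```

```text
[520, -154.6, 101] [300.6 205.9] [272. 168.]
[520, -154.6, 112] [300.9 202.3] [273. 157.]
[521, -161.5, 119.5] [303.4 200.4] [280. 151.]
[521, -161.5, 105] [303.1 205.2] [279. 166.]
[521, -161.5, 75] [302.4 214.8] [277. 194.]
[257. 214.] [247. 223.]
```

View pics/w2.png

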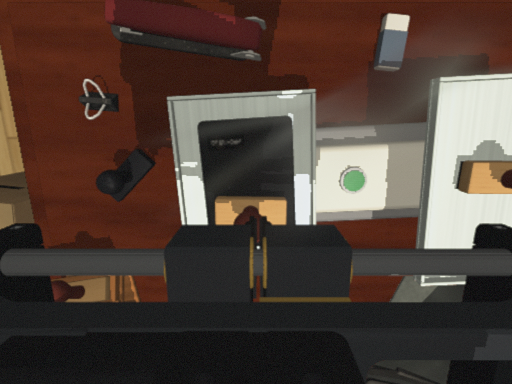

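Run:
```python
from h import *
d=load("w2");S=load("scene1")
a=cv2.resize(np.ascontiguousarray(d["pixels"][185:295,195:320,::-1]),(625,550)[:2],interpolation=3)[:, :450]
b=cv2.resize(np.ascontiguousarray(S["pixels"][160:220,285:325,::-1]),(340,510),interpolation=3)
cv2.imwrite("pics/c3.png",np.hstack([a,np.pad(b,((0,40),(0,0),(0,0)))]))
for z in(100,120,135,160,190): print(z,np.round(proj(d,np.array([520,-154.6,z]))))
print(env.tip_extent, np.round(onz(d,252,213,119.5)))
```

```text
100 [257. 213.]
120 [257. 222.]
135 [257. 229.]
160 [257. 245.]
190 [257. 271.]
11.0 [ 514. -158.  120.]
```

View pics/c3.png

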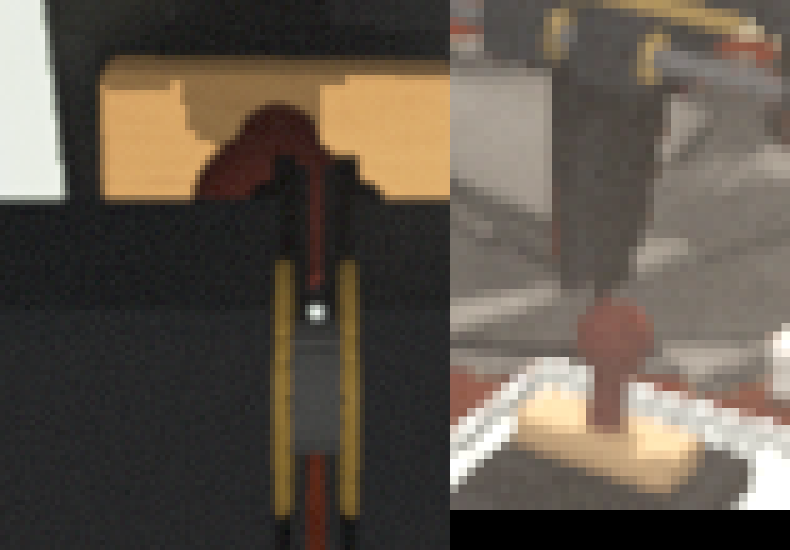

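Run:
```python
from h import *
d=load("w2");S=load("scene1")
print(tri(S,(301.3,194.3),d,(258,216.5)), tri(S,(304.3,199.4),d,(251,217)))
print(np.round(-d["R"].T@d["t"]),np.round(d["R"],3).tolist(),d["fovy"])
# block top corners of B in wrist: 
for c in((215,196),(287,196)): print(np.round(onz(d,*c,90)))
for z in (100,110,119.5,130):print(z,np.round(proj(S,np.array([521,-161.5,z])),1))
```

```text
(array([ 511.11615133, -156.15989206,  140.0111445 ]), np.float64(4.975252379358678)) (array([ 517.3836062 , -161.8162126 ,  123.67772601]), np.float64(7.107975541609894))
[ 455. -155.  311.] [[-0.001, 1.0, 0.002], [0.972, 0.0, 0.235], [0.235, 0.002, -0.972]] 68.01956261168932
[ 509. -188.   90.]
[ 509. -131.   90.]
100 [303.  206.8]
110 [303.2 203.6]
119.5 [303.4 200.4]
130 [303.7 197. ]
```

Run:
```python
from h import *
S=load("scene0")
for z in(176,215): print(z,np.round(proj(S,np.array([238,577.7,z])),1))
S["pixels"]=S["pixels"]
c=cv2.resize(np.ascontiguousarray(S["pixels"][80:170,10:110,::-1]),(600,540),interpolation=3)
cv2.imwrite("pics/c4.png",c); d=load("w2"); print(d["cx"],d["cy"],S["cx"],S["cy"])
s=status.state(); print(s["joints"])
```

```text
176 [ 53.6 152.6]
215 [ 50.7 140.7]
257.7629193789778 195.65065890404944 254.2370216575819 193.9589197314546
[-4.10644383e-01  4.67373256e-01  1.84400441e+00  1.07547053e-04
  8.30293700e-01 -1.98159799e+00]
```

View pics/c4.png

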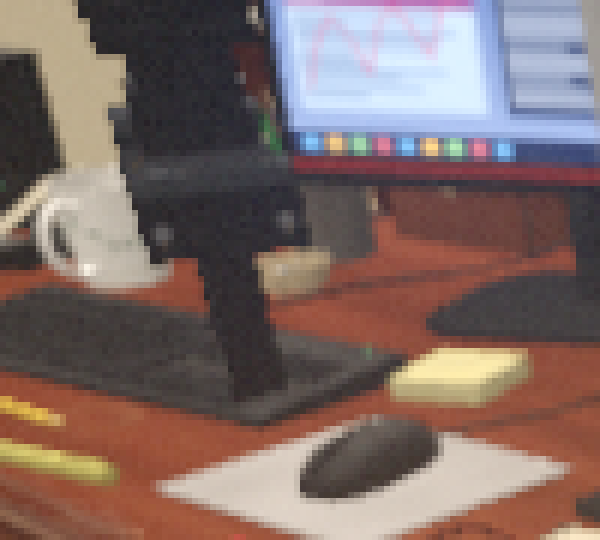

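The scene view and wrist rays together put the closed fingertips near z=140, just above b's knob. The reported pose says 101. b itself has not moved. I test this by opening and descending slowly while watching the force.

Emit:
apply_moves(increments=[[0.5,0,0,0,0],[0.5,0,0,0,0],[0.5,0,0,0,0],[0.5,0,0,-5,0],[0.5,5,0,0,0],[0.5,5,0,0,0],[0.5,3,0,0,0],[0.5,3,0,0,0],[0.5,0,0,0,0]])

```text
t: 4.5
eef_pos: [520.0, -159.4, 95.6]
tcp_rot: [0.995, 1.57, 2.566]
ft_force: [0.4, 0.7, 0.3]
opening: 0.498
```

Emit:
apply_moves(increments=[[0.5,5,0,0,0],[0.5,5,0,0,0],[0.5,5,0,0,0],[0.5,4,0,0,0],[0.5,2,0,0,0],[0.5,0,0,0,0],[1,0,0,0,0],[1,0,0,0,0],[1,0,0,0,0],[1,0,0,0,0]])

```text
t: 5.5
eef_pos: [520.2, -159.6, 75.2]
tcp_rot: [-1.64, 1.571, -0.069]
ft_force: [-0.3, 0.6, 0.3]
opening: 0.222
```

Emit:
apply_moves(increments=[[1,0,0,0,0],[1,0,0,0,0]])

```text
t: 5.7
eef_pos: [520.3, -159.6, 75.2]
tcp_rot: [-1.684, 1.571, -0.113]
ft_force: [-0.1, -0.0, 1.6]
opening: 0.215
```

Held at 20.4 mm opening, so the real tips sit about 37 mm higher than reported. I lift and check how the stamp hangs.

Emit:
apply_moves(increments=[[1,-10,0,0,0],[1,-20,0,0,0],[1,-30,0,0,0],[1,-30,0,0,0],[1,-20,0,0,0],[1,0,0,0,0],[1,0,0,0,0]])

```text
t: 6.4
eef_pos: [520.0, -159.4, 185.1]
tcp_rot: [-1.567, 1.57, 0.004]
ft_force: [0.5, -0.1, -0.7]
opening: 0.217
```

Run:
```python
from h import *
S=snap("scene","scene2"); d=snap("wrist","w3"); s=status.state(); e=s["eef_pos"];print(s["t"],e,s["opening"],s["ft_force"])
u,v=proj(S,e).astype(int);print(u,v)
a=cv2.resize(np.ascontiguousarray(S["pixels"][v-45:v+45,u-40:u+40,::-1]),(480,540),interpolation=3)
b=np.ascontiguousarray(d["pixels"][140:290,130:400,::-1]); b=cv2.resize(b,(310,172),interpolation=3)
print(u-40,v-45)
cv2.imwrite("pics/c5.png",np.hstack([a,np.pad(b,((0,368),(0,0),(0,0)))]))
```

```text
6.5 [ 519.65180548 -159.30967277  184.110306  ] 0.21588142327751908 [-0.14178868 -0.5256221  -0.39909735]
304 178
264 133
```

View pics/c5.png

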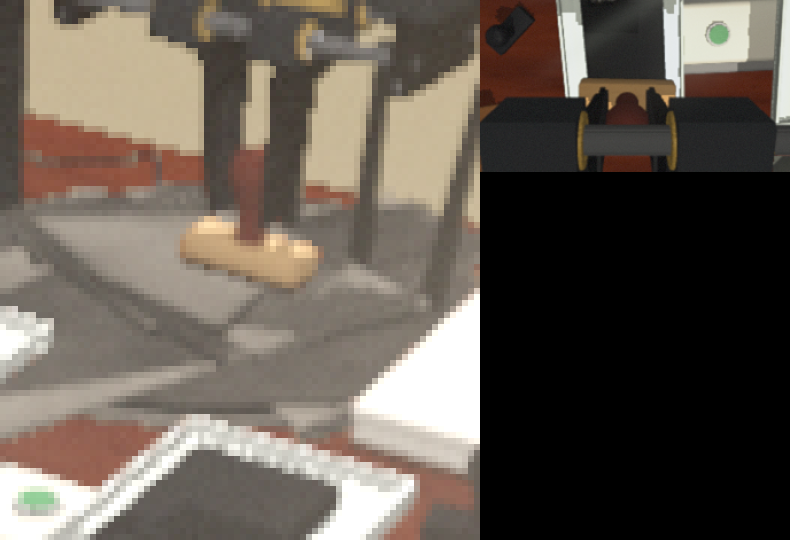

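b hangs upright in the gripper at crop (250,240). Its underside height equals the reported TCP z, because it stood on the drive at 75 when gripped. I take it to the front of the left pan.

Emit:
apply_moves(increments=[[1,0,9,24,0],[1,0,16,42,0],[1,0,16,42,0],[1,0,16,42,0],[1,0,16,42,0],[1,30,0,0,0],[1,30,0,0,0],[1,20,0,0,0],[1,10,0,0,0],[1,0,0,0,0]])

```text
t: 7.5
eef_pos: [446.4, 32.4, 93.8]
tcp_rot: [1.464, 1.567, 3.034]
ft_force: [-1.0, -0.3, -0.2]
opening: 0.221
```

Emit:
apply_moves(increments=[[1,3,0,0,0],[1,2,0,0,0],[1,2,0,0,0],[1,1,0,0,0],[1,0,0,0,0],[1,0,0,0,0],[1,0,0,0,0],[1,0,0,0,0]])

```text
t: 8.3
eef_pos: [447.2, 32.5, 87.2]
tcp_rot: [-1.153, 1.571, 0.418]
ft_force: [0.4, 0.6, -0.9]
opening: 0.217
```

Emit:
apply_moves(increments=[[1,1,0,0,0],[1,1,0,0,0],[1,0,0,0,0],[0.6,0,0,0,0],[0.6,0,0,0,0],[0.6,0,0,0,0],[0.6,-15,0,0,0],[0.6,-30,0,0,0],[0.6,-40,0,0,0],[0.6,-40,0,0,0]])

```text
t: 9.3
eef_pos: [446.7, 32.5, 211.5]
tcp_rot: [1.337, 1.57, 2.908]
ft_force: [0.0, -0.4, 0.2]
opening: 0.4
```

Emit:
apply_moves(increments=[[0.6,-20,-30,-40,0],[0.6,0,-25,-40,0],[0.6,0,-25,-40,0],[0.6,0,-20,-40,0],[0.6,0,-20,-40,0],[0.6,0,0,-40,0],[0.6,0,0,-40,0],[0.6,0,0,0,0],[0.6,0,0,0,0]])

```text
t: 10.2
eef_pos: [564.7, -245.2, 228.2]
tcp_rot: [0.808, 1.57, 2.377]
ft_force: [0.8, -1.7, 0.2]
opening: 0.399
```

Run:
```python
from h import *
S=snap("scene","scene3"); T=snap("top","top3");d=snap("wrist","w4"); s=status.state(); e=s["eef_pos"];print(s["t"],e,s["opening"],s["ft_force"])
a=cv2.resize(np.ascontiguousarray(S["pixels"][160:270,200:400,::-1]),(600,330),interpolation=3)
b=cv2.resize(np.ascontiguousarray(d["pixels"][:,:,::-1]),(360,270))
c=cv2.resize(np.ascontiguousarray(T["pixels"][130:250,205:405,::-1]),(440,264),interpolation=3)
cv2.imwrite("pics/c6.png",np.vstack([np.pad(a,((0,0),(0,200),(0,0))),np.hstack([b,np.pad(c,((0,6),(0,0),(0,0)))])]))
```

```text
10.35 [ 565.04438447 -243.67141015  228.82916606] 0.3994422570365763 [-0.89663945 -0.48356119 -0.27213155]
```

View pics/c6.png

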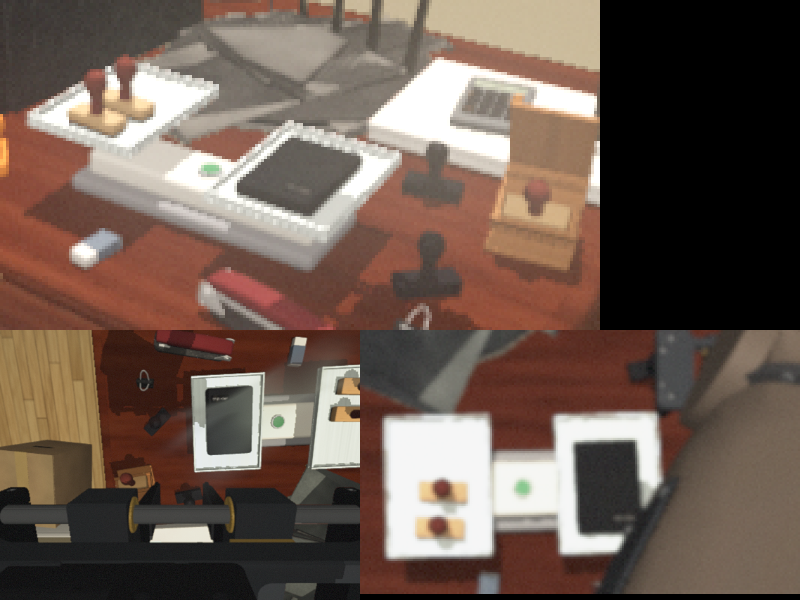

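b stands upright in the front of the left pan at scene crop (95,100), beside a. C's knob is at scene crop (537,190) and wrist crop (127,150). I refine its position with these two views.

Run:
```python
from h import *
S,d,T,T0=load("scene3"),load("w4"),load("top3"),load("top0")
sc=(200+537/3,160+190/3); 
def knob(D,c,r):  # dark-red knob centroid near c
    h=cv2.cvtColor(np.ascontiguousarray(D["pixels"]),cv2.COLOR_RGB2HSV); x,y=int(c[0]),int(c[1])
    m=(((h[...,0]<7)|(h[...,0]>172))&(h[...,1]>90)&(h[...,2]<150)).astype(np.uint8)
    w=np.zeros_like(m);cv2.circle(w,(x,y),r,1,-1);ys,xs=np.nonzero(m*w);return round(xs.mean(),1),round(ys.mean(),1),len(xs)
ks=knob(S,sc,6); kw=knob(d,(181,213),12); kt=knob(T0,(385.7,162.7),6); print(ks,kw,kt)
for a,b in((S,d),(S,T0),(d,T0)):
    k={id(S):ks,id(d):kw,id(T0):kt}
    p,e=tri(a,k[id(a)][:2],b,k[id(b)][:2]); print(np.round(p,1),round(e,1))
print("onz68",[np.round(onz(D,*k[:2],68),1)[:2] for D,k in((S,ks),(d,kw),(T0,kt))])
b1=(200+95/3,160+78/3);b2=(205+78/2.2,130+195/2.2); print("B",tri(S,b1,T,b2),np.round(onz(T,*b2,129.5),1))
a=cv2.resize(np.ascontiguousarray(d["pixels"][170:240,130:240,::-1]),None,fx=5,fy=5,interpolation=3);cv2.imwrite("pics/c7.png",np.vstack([a,np.pad(cv2.resize(np.ascontiguousarray(load("top0")["pixels"][130:178,350:425,::-1]),None,fx=5,fy=5,interpolation=3),((0,0),(0,175),(0,0)))]))
```

```text
(np.float64(nan), np.float64(nan), 0) (np.float64(180.2), np.float64(211.9), 228) (np.float64(386.5), np.float64(163.3), 43)
 ** On entry to DLASCL parameter number  4 had an illegal value
 ** On entry to DLASCL parameter number  4 had an illegal value
 ** On entry to DLASCL parameter number  4 had an illegal value
 ** On entry to DLASCL parameter number  4 had an illegal value
 ** On entry to DLASCL parameter number  5 had an illegal value
 ** On entry to DLASCL parameter number  4 had an illegal value<stdin>:7: RuntimeWarning: Mean of empty slice.
  ret = ret.dtype.type(ret / rcount)
Traceback (most recent call last):
  File "h.py", line 13, in tri
    c1,r1=ray(d1,*a);c2,r2=ray(d2,*b); s=np.linalg.lstsq(np.c_[r1,-r2],c2-c1,rcond=None)[0]
                                         ~~~~~~~~~~~~~~~^^^^^^^^^^^^^^^^^^^^^^^^^^^^^^^^
numpy.linalg.LinAlgError: SVD did not converge in Linear Least Squares
```

Run:
```python
from h import *
S,d,T,T0=load("scene3"),load("w4"),load("top3"),load("top0")
K=[(S,(379,223.3)),(d,(180.2,211.9)),(T0,(386,163))]
for i,j in((0,1),(0,2),(1,2)):
    p,e=tri(*K[i],*K[j]); print(np.round(p,1),round(e,1))
print("onz68",[np.round(onz(D,*k,68),1)[:2] for D,k in K])
b1=(200+95/3,160+78/3);b2=(205+78/2.2,130+195/2.2); print("B",tri(S,b1,T,b2),np.round(onz(T,*b2,129.5),1))
a=cv2.resize(np.ascontiguousarray(d["pixels"][170:240,130:240,::-1]),None,fx=5,fy=5,interpolation=3);cv2.imwrite("pics/c7.png",np.vstack([a,np.pad(cv2.resize(np.ascontiguousarray(T0["pixels"][130:178,350:425,::-1]),None,fx=5,fy=5,interpolation=3),((0,0),(0,175),(0,0)))]))
```

```text
[ 608.3 -345.5   71.5] 2.5
[ 606.  -345.6   72.3] 3.6
[ 602.  -339.1   87.9] 1.5
onz68 [array([ 615.7, -344.6]), array([ 608.6, -345.3]), array([ 606.1, -345.4])]
B (array([446.6023648 ,  29.31038371, 136.81908466]), np.float64(1.2820446007842932)) [446.7  30.1 129.5]
```

View pics/c7.png

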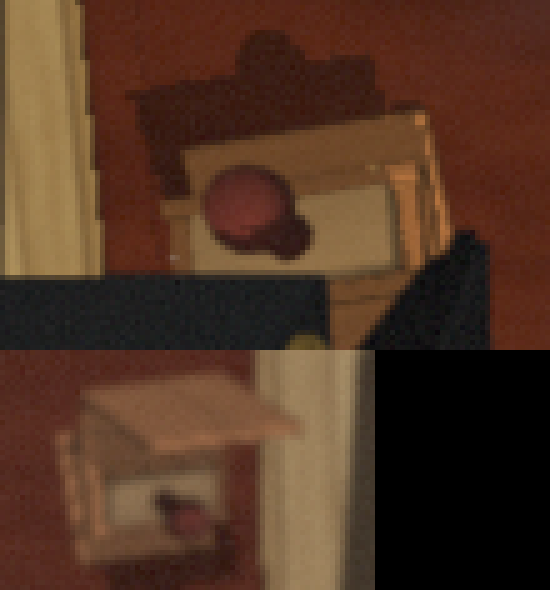

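Wrist crop: knob at (250,205)/5, lip edge sloping about 8 to 9 degrees. The top view agrees at 6 to 8, so I take stand yaw as 8 degrees. C's knob is at (608,-345.5,~70), as the 68 expected. I turn -8 degrees and come in above it.

Emit:
apply_moves(increments=[[0.55,0,0,0,-8],[0.55,0,-8,-30,0],[0.55,0,-9,-36,0],[0.55,0,-9,-36,0],[0.55,50,0,0,0],[0.55,50,0,0,0],[0.55,40,0,0,0],[0.55,25,0,0,0],[0.55,5,0,0,0],[0.55,0,0,0,0]])

```text
t: 11.35
eef_pos: [605.4, -341.3, 58.8]
tcp_rot: [0.564, 1.57, 2.275]
ft_force: [-0.0, -0.3, 0.8]
opening: 0.448
```

Emit:
apply_moves(increments=[[0.55,2,0,0,0],[0.55,3,0,0,0],[0.55,2,0,0,0],[0.55,0,0,0,0],[0.55,0,0,0,0]])

```text
t: 11.85
eef_pos: [605.1, -342.1, 52.0]
tcp_rot: [-2.105, 1.57, -0.394]
ft_force: [0.2, -0.8, 0.2]
opening: 0.452
```

Emit:
apply_moves(increments=[[0.55,2,0,0,0],[0.55,0,0,0,0]])

```text
t: 12.05
eef_pos: [604.9, -342.0, 49.5]
tcp_rot: [0.463, 1.571, 2.173]
ft_force: [-0.1, 0.1, -0.5]
opening: 0.449
```

Emit:
apply_moves(increments=[[0.55,2,-2,-3,0],[0.55,2,0,0,0],[0.55,2,0,0,0],[0.55,0,0,0,0]])

```text
t: 12.45
eef_pos: [607.2, -344.7, 43.2]
tcp_rot: [0.659, 1.57, 2.369]
ft_force: [0.8, 0.6, -0.5]
opening: 0.451
```

Emit:
apply_moves(increments=[[0.55,1.5,0,0,0],[0.55,1.5,0,0,0],[0.55,0,0,0,0]])

```text
t: 12.75
eef_pos: [607.3, -344.6, 40.4]
tcp_rot: [0.554, 1.57, 2.265]
ft_force: [-0.5, -0.0, -0.1]
opening: 0.448
```

Run:
```python
from h import *
S=snap("scene","scene4"); d=snap("wrist","w5"); s=status.state(); e=s["eef_pos"];print(s["t"],e,s["opening"],s["ft_force"])
a=cv2.resize(np.ascontiguousarray(S["pixels"][165:255,345:425,::-1]),(480,540),interpolation=3)
b=cv2.resize(np.ascontiguousarray(d["pixels"][180:300,180:340,::-1]),(320,240),interpolation=3)
cv2.imwrite("pics/c8.png",np.hstack([a,np.pad(b,((0,300),(0,0),(0,0)))]))
```

```text
12.85 [ 607.40886674 -344.71017291   40.65821894] 0.4509435059271992 [-0.13800155  0.28633776 -0.28902141]
```

View pics/c8.png

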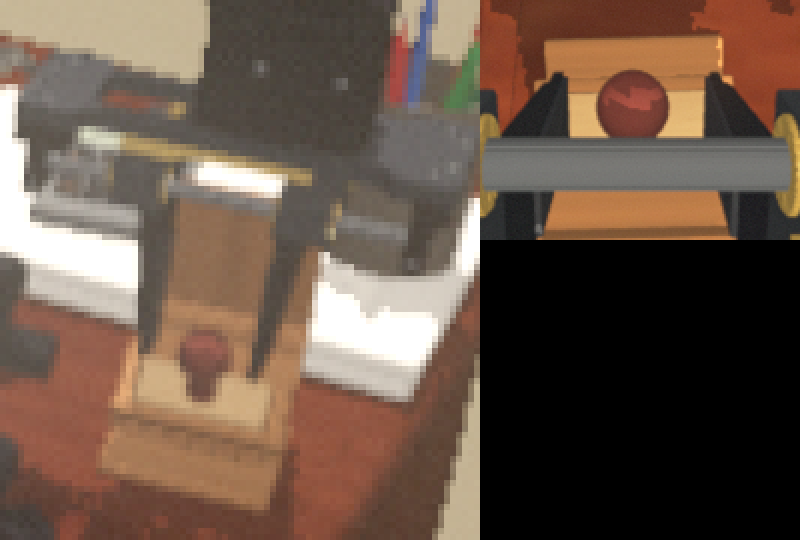

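The fingers straddle C's knob, with the tips about 5 mm below its middle and the knob centred (wrist 256 against 258). I go a little lower, then grip.

Emit:
apply_moves(increments=[[0.55,1,0,0,0],[0.55,1,0,0,0],[0.55,0,0,0,0]])

```text
t: 13.15
eef_pos: [607.3, -344.7, 38.5]
tcp_rot: [0.524, 1.57, 2.235]
ft_force: [-0.9, 0.3, -0.2]
opening: 0.449
```

Emit:
apply_moves(increments=[[0.55,1,0,0,0],[0.55,1,0,0,0],[0.55,0,0,0,0]])

```text
t: 13.45
eef_pos: [607.3, -344.7, 36.5]
tcp_rot: [0.516, 1.571, 2.227]
ft_force: [0.3, 0.3, 0.2]
opening: 0.447
```

Emit:
apply_moves(increments=[[1,0,0,0,0],[1,0,0,0,0],[1,0,0,0,0],[1,0,0,0,0],[1,0,0,0,0]])

```text
t: 13.95
eef_pos: [607.5, -344.8, 36.7]
tcp_rot: [-2.09, 1.571, -0.379]
ft_force: [-0.1, 0.1, -0.3]
opening: 0.219
```

Emit:
apply_moves(increments=[[1,-4,2.5,0,0],[1,-8.5,5.3,0,0],[1,-8.5,5.3,0,0],[1,-8.5,5.3,0,0],[1,-8.5,5.3,0,0],[1,-8.5,5.3,0,0],[1,-12.7,8,0,0],[1,-12.7,8,0,0],[1,-20,8,0,0],[1,0,0,0,0]])

```text
t: 14.95
eef_pos: [554.9, -353.1, 131.8]
tcp_rot: [-2.382, 1.567, -0.672]
ft_force: [-0.5, -0.6, -0.3]
opening: 0.219
```

Emit:
apply_moves(increments=[[1,-40,10,20,8],[1,-40,10,40,0],[1,-10,0,40,0],[1,0,0,40,0],[1,0,0,40,0],[1,0,0,40,0],[1,0,0,40,0],[1,0,0,0,0],[1,0,0,0,0]])

```text
t: 15.85
eef_pos: [533.6, -98.3, 213.3]
tcp_rot: [-2.435, 1.571, -0.862]
ft_force: [0.2, -0.5, -0.6]
opening: 0.219
```

Run:
```python
from h import *
S=snap("scene","scene5"); d=snap("wrist","w6"); s=status.state(); e=s["eef_pos"];print(s["t"],e,s["opening"],s["ft_force"])
for n,D,hu in(("S",S,(0,0)),("W",d,(0,0))):
    k=proj(D,e+[0,0,10]); h=cv2.cvtColor(np.ascontiguousarray(D["pixels"]),cv2.COLOR_RGB2HSV)
    m=cv2.inRange(h,(8,70,100),(24,255,255)); nn,l,st,c=cv2.connectedComponentsWithStats(m)
    print(n,np.round(k),[(st[i].tolist(),np.round(cv2.minAreaRect(np.argwhere(l==i)[:,::-1].astype(np.float32)),1).tolist() if 0 else cv2.minAreaRect(np.argwhere(l==i)[:,::-1].astype(np.float32))) for i in range(1,nn) if st[i][4]>25 and np.hypot(*(c[i]-k))<70])
S0=S["pixels"]; 
a=cv2.resize(np.ascontiguousarray(S0[130:230,255:355,::-1]),(540,540),interpolation=3); cv2.imwrite("pics/c9.png",a)
# knob/block pattern as text
x0,y0=map(int,proj(S,e)); 
h=cv2.cvtColor(np.ascontiguousarray(S0),cv2.COLOR_RGB2HSV)[y0-22:y0+28,x0-22:x0+22]
for r in h: print("".join("#" if 8<=p[0]<=24 and p[1]>70 and p[2]>100 else "r" if (p[0]<8 or p[0]>172) and p[1]>75 else "." if p[2]<80 else " " for p in r))
```

```text
15.95 [533.59343961 -99.64199812 213.18112241] 0.21257918502027856 [-0.42215473 -1.21087279 -1.16198482]
S [288. 158.] [([275, 111, 28, 12, 119], ((287.83782958984375, 117.97296905517578), (27.619029998779297, 10.52153491973877), 9.462321281433105)), ([268, 151, 43, 15, 288], ((288.9734802246094, 158.89822387695312), (42.77172088623047, 13.104243278503418), 3.8140745162963867)), ([268, 157, 8, 10, 34], ((271.5, 161.5), (9.0, 7.0), 90.0)), ([314, 163, 10, 5, 33], ((318.4459533691406, 164.82432556152344), (9.370742797851562, 3.452378749847412), 9.462321281433105)), ([223, 189, 28, 16, 232], ((236.49998474121094, 197.0), (25.374422073364258, 14.865822792053223), 19.98310661315918))]
W [257. 223.] [([215, 241, 5, 47, 151], ((217.0, 264.0), (46.0, 4.0), 90.0)), ([296, 241, 5, 47, 135], ((298.4217834472656, 264.0205078125), (3.8657121658325195, 46.0108642578125), 1.2730300426483154))]
.              ......    ........           
.              ......    ........           
..             ......    ........           
.              ......    ......             
..             ......    ...
[... 312 characters left out ...]
....    .          
.  #            .. rrrr# ....#              
. #####           # rrrr ...     .          
.rr#r#r#####      ###rr# .       .          
. r##r####r##### #####r## #                 
. rrrr#rrrr#rrr########rr#####              
. rrrrrrr#rrr###########rr########          
.rrrrr#rr#rrrr#########rrr##########        
. ###r#rr#rrrr#########rrr###########       
. ## ###r#rrr########################       
. #####rrr###r##########################    
.rrrr#r##rr###r######################rr#####
.rrrrr#r##r#rrrr#####################rr#####
.rr###rrrrrrrrrr#r###################rrr###r
.#rrrr##r#     ##r##     ########## #r#####r
.rrrr####       ###          #####   #######
. # #
```

The stamp is drawn out and held, but it still leans about 32 degrees: the neck in the scene crop runs down-right by 4 px in 9 rows. The tool cannot tilt, so I turn the stamp upright in the jaws. I press its base gently against the outside of the right pan's front rim (x ≈ 427) by moving +x.

Emit:
apply_moves(increments=[[1,0,30,-10,-2.5],[1,0,40,-25,0],[1,0,40,-25,0],[1,0,35,-20,0],[1,0,0,0,0],[1,0,0,0,0],[1,0,0,0,0]])

```text
t: 16.65
eef_pos: [392.2, -184.3, 213.4]
tcp_rot: [-1.629, 1.57, -0.015]
ft_force: [-0.4, 0.3, -0.6]
opening: 0.218
```

Run:
```python
from h import *
from scipy.spatial.transform import Rotation as R
s=status.state(); print(s["t"],np.round(s["eef_pos"],1),s["ft_force"],np.round(R.from_euler("xyz",s["tcp_rot"]).as_matrix(),3).tolist())
d=load("w4"); T=load("top3")
# right pan front rim from w4 / top3: bright-white edge along column/row
h=cv2.cvtColor(np.ascontiguousarray(T["pixels"]),cv2.COLOR_RGB2GRAY)
for y in(-150,-165,-180):
    o=[]
    for x in np.arange(405,450,1.5):
        u,v=proj(T,np.array([x,y,74]));o.append(int(cv2.getRectSubPix(h,(1,1),(float(u),float(v)))[0,0]))
    print("T",y,o)
h=cv2.cvtColor(np.ascontiguousarray(d["pixels"]),cv2.COLOR_RGB2GRAY)
for y in(-150,-165,-180):
    o=[]
    for x in np.arange(405,450,1.5):
        u,v=proj(d,np.array([x,y,74]));o.append(int(cv2.getRectSubPix(h,(1,1),(float(u),float(v)))[0,0]))
    print("W",y,o)
st=cv2.cvtColor(np.ascontiguousarray(load("top0")["pixels"]),cv2.COLOR_RGB2HSV)
m=((st[...,0]>168)|(st[...,0]<4))&(st[...,1]>150); m[:240]=0;m[265:]=0;m[:,:305]=0;m[:,368:]=0
ys,xs=np.nonzero(m); print("stapler",xs.min(),xs.max(),ys.min(),ys.max(),np.round(onz(load("top0"),xs.min(),ys.min(),40)),np.round(onz(load("top0"),xs.max(),ys.max(),40)))
```

```text
16.65 [ 392.2 -184.3  213.4] [-0.40507411  0.25847473 -0.619036  ] [[0.0, -0.999, -0.043], [-0.0, -0.043, 0.999], [-1.0, -0.0, -0.0]]
T -150 [41, 40, 40, 39, 39, 40, 43, 48, 49, 55, 77, 108, 145, 185, 220, 233, 241, 244, 245, 246, 246, 245, 243, 236, 226, 200, 169, 130, 95, 64]
T -165 [35, 35, 37, 39, 41, 40, 41, 45, 46, 46, 60, 82, 118, 160, 205, 226, 241, 244, 245, 246, 246, 245, 244, 242, 237, 217, 191, 148, 109, 77]
T -180 [42, 41, 39, 37, 35, 35, 35, 35, 36, 37, 39, 40, 40, 44, 54, 66, 79, 96, 114, 134, 154, 175, 189, 199, 199, 190, 172, 143, 112, 88]
W -150 [47, 48, 46, 47, 48, 46, 50, 49, 46, 40, 35, 34, 36, 27, 69, 223, 208, 141, 232, 235, 234, 234, 235, 234, 235, 228, 181, 163, 82, 46]
W -165 [91, 80, 64, 47, 47, 47, 47, 48, 47, 48, 36, 32, 33, 33, 32, 119, 235, 160, 185, 235, 235, 235, 234, 235, 234, 235, 236, 191, 139, 52]
W -180 [85, 67, 44, 46, 44, 47, 49, 50, 48, 51, 48, 36, 32, 37, 30, 64, 193, 232, 161, 220, 235, 234, 234, 234, 235, 235, 235, 236, 174, 96]
stapler 306 361 240 261 [ 401. -140.   40.] [ 349. -284.   40.]
```

Emit:
apply_moves(increments=[[1,0,9,0,0],[1,40,0,0,0],[1,40,0,0,0],[1,35,0,0,0],[1,20,0,0,0],[1,12,0,0,0],[1,0,0,0,0],[1,0,0,0,0]])

```text
t: 17.45
eef_pos: [382.8, -184.0, 66.5]
tcp_rot: [0.707, 1.57, 2.322]
ft_force: [0.0, 0.2, 0.3]
opening: 0.217
```

Emit:
apply_moves(increments=[[1,0,-4,0,0],[1,0,-4,0,0],[1,0,-4,0,0],[1,0,-2,0,0],[1,0,0,0,0]])

```text
t: 17.95
eef_pos: [396.8, -183.6, 66.5]
tcp_rot: [-2.222, 1.571, -0.607]
ft_force: [-0.8, -1.7, -0.9]
opening: 0.217
```

Emit:
apply_moves(increments=[[1,0,-2,0,0],[1,0,-2,0,0],[1,0,-2,0,0],[1,0,0,0,0]])

```text
t: 18.35
eef_pos: [402.8, -183.3, 66.4]
tcp_rot: [0.507, 1.571, 2.122]
ft_force: [-2.5, -0.7, -0.3]
opening: 0.219
```

Fx is -2.5 N: the base has met the rim and is turning. I continue.

Emit:
apply_moves(increments=[[1,0,-2,0,0],[1,0,-2,0,0],[1,0,-1,0,0],[1,0,0,0,0]])

```text
t: 18.75
eef_pos: [407.9, -183.2, 66.4]
tcp_rot: [-1.632, 1.571, -0.018]
ft_force: [-2.5, 0.1, 1.7]
opening: 0.217
```

Emit:
apply_moves(increments=[[1,0,-2,0,0],[1,0,-2,0,0],[1,0,-2,0,0],[1,0,0,0,0]])

```text
t: 19.15
eef_pos: [414.0, -182.9, 66.4]
tcp_rot: [-1.606, 1.571, 0.009]
ft_force: [-2.5, -0.9, -0.6]
opening: 0.217
```

Run:
```python
from h import *
S=snap("scene","scene6"); s=status.state(); e=s["eef_pos"];print(s["t"],e,s["opening"],s["ft_force"])
S0=S["pixels"]; x0,y0=map(int,proj(S,e)); print(x0,y0)
h=cv2.cvtColor(np.ascontiguousarray(S0),cv2.COLOR_RGB2HSV)[y0-22:y0+28,x0-26:x0+30]
for r in h: print("".join("#" if 8<=p[0]<=24 and p[1]>70 and p[2]>100 else "r" if (p[0]<8 or p[0]>172) and p[1]>75 else "." if p[2]<80 else "o" if p[2]>200 else " " for p in r))
```

```text
19.2 [ 413.81805531 -182.93070202   66.36097048] 0.2158530419531975 [-1.71784412 -0.19800036  0.50293167]
288 236
oooooooooooooooooo                                      
ooooooooooooooooooo                                     
ooooooooooooooooooo                                     
ooooooo ooooooooo                                       
ooooooo   oooooo ooo                                    
ooooooooooooooo oooo                                    
oooooooooooooo oooo                                     
oooooooooooo  oooo       r#rrr .                       o
ooooooooooo  oooo       rrrrrr                        oo
oooooooooo  ooooo       rrrrrr                       ooo
ooooooooo oooooo     .  rrrrrr                      oooo
oooooooooooooooo       #rrrrrr                     ooooo
ooooooooooooooooo  .    rrrrrr                    oooooo
  ooooooooooooooo       rrrrrr                   ooooooo
    oooooooooooooooo     rrrrr                  oooooooo
       oooooooooooooooo  rrrr#                 ooooooooo
o         ooooooooooooooo rr##                ooooooooo 
oooo         oooo
[... 1163 characters left out ...]
#rrr r# rr##r##r
r#r#rrrrrrrrrrrrrrrrrr#r#######rrrr#r #r####rrr#rr#####r
rrr#rrrrrrrrrrrrrrrrrrrr#rr##r#r #r#r##r####rr ##r#rr###
rrrrr   rrrrrrrrrrrrrrrrrrrr# rrr####rrrrrr##r#r######rr
rrrr     rrrrrrrrrrrrrrrrrrrrrrr### ######rr#r##rr###rrr
rrr#  oo  rrrrrrrrrrrrrrrrrrrrr####r####r###rrrrrrr###rr
#rr#  oo    rrrrrrrrrrrrrrrrrrrrrrr ###rrr#rr#r###rr#rrr
rrr#         rrrrrrrrrrrrrrrrrrrrr#rrr#r#rrrr####r#rrrrr
###r           rrrrrrrrrrrrrrrrrrrrrr####r# r###rrr#rrrr
##r#             rrrrrrrrrrrrrrrrrrrr#rrrrrrrr#r rrrrrrr
rr##              rrrrrrrrrrrrrrrrrrrrr#rr#r##rrrrrrrrrr
r#rr#r#             rrrrrrrrrrrrrrrrrrrr###rrrrrr#rrrrrr
rr##rr##              rrrrrrrrrrrrrrrrrrrrr#rrrrrrrrrrrr
```

The neck and knob are now vertical (column 26 all the way down) and the block sits against the rim. I back off, lift, and carry C to the back of the left pan.

Emit:
apply_moves(increments=[[1,0,3,0,0],[1,0,12,0,0],[1,-40,0,0,0],[1,-45,0,0,0],[1,-45,0,0,0],[1,0,-24.5,35.5,0],[1,0,-24.5,35.5,0],[1,0,-25,35.5,0],[1,0,-25,35.5,0],[1,0,-25,35.5,0]])

```text
t: 20.2
eef_pos: [514.9, 0.5, 196.4]
tcp_rot: [-1.359, 1.57, 0.256]
ft_force: [0.6, -0.8, 0.3]
opening: 0.215
```

Emit:
apply_moves(increments=[[1,0,-25,35.5,0],[1,0,0,0,0],[1,30,0,0,0],[1,30,0,0,0],[1,20,0,0,0],[1,10,0,0,0],[1,0,0,0,0],[1,0,0,0,0]])

```text
t: 21.0
eef_pos: [538.4, 35.4, 107.2]
tcp_rot: [-1.549, 1.57, 0.065]
ft_force: [-0.2, 0.7, -0.0]
opening: 0.218
```

Run:
```python
from h import *
S=snap("scene","scene7"); s=status.state(); e=s["eef_pos"];print(s["t"],e,s["opening"],s["ft_force"])
S0=S["pixels"]; x0,y0=map(int,proj(S,e)); print(x0,y0)
h=cv2.cvtColor(np.ascontiguousarray(S0),cv2.COLOR_RGB2HSV)[y0-18:y0+22,x0-35:x0+25]
for r in h: print("".join("#" if 8<=p[0]<=24 and p[1]>70 and p[2]>100 else "r" if (p[0]<8 or p[0]>172) and p[1]>75 else "." if p[2]<80 else "o" if p[2]>200 else " " for p in r))
```

```text
21.05 [538.60426899  35.46689782 107.43311544] 0.21661287284658637 [ 1.00819    -0.45498816 -0.62776951]
249 184
..................................................... ###   
....................................................        
.................................................           
..................................... ........              
.............................r....rrr........               
............................ r...rrrr .......               
............................. ..rrrrr .......               
................................rrrrr.....                  
................................rrrrr.....#                 
................................ rrrr.....                  
................................rrrrr...                    
................................. rr#.                      
.......................... #r.. #rrrrr#                     
........................ rrrrr#### rrr#                     
........................rrrrrr#####rr##                     
.......................  rrrrrr####rr##                     
...........
[... 752 characters left out ...]
###### oooooooooooooo        
 o   oooooo######rrr################# oooooooooooo          
    ooooo#######rrrr################# ooooooooooo           
 ooooooo ########rr################## oooooooo              
ooooooooo###########################  ooooooo               
ooooooooo###################  #####   ooooo                 
ooooooooo###################        oooooo                  
ooooooooo   ################ ooo  oooooo                    
ooooooooooo    ############# oooooooooo                     
  oooooooooooo    #########  oooooooo                      #
rr   oooooooooooo   #####   ooooooooo                   #r#r
rrrr#    oooooooooo       oooooooo      r##          #####rr
```

Emit:
apply_moves(increments=[[1,5,0,0,0],[1,4,0,0,0],[1,2,0,0,0],[1,2,0,0,0],[1,2,0,0,0],[1,2,0,0,0],[1,1,0,0,0],[1,1,0,0,0],[1,0,0,0,0],[1,0,0,0,0]])

```text
t: 22.05
eef_pos: [538.2, 35.8, 87.4]
tcp_rot: [-0.702, 1.571, 0.912]
ft_force: [0.4, 1.0, -0.4]
opening: 0.218
```

Run:
```python
from h import *
S=snap("scene","scene8"); s=status.state(); e=s["eef_pos"];print(s["t"],e,s["opening"],s["ft_force"])
S0=S["pixels"]; x0,y0=249,184
h=cv2.cvtColor(np.ascontiguousarray(S0),cv2.COLOR_RGB2HSV)[y0-14:y0+28,x0-35:x0+25]
for r in h: print("".join("#" if 8<=p[0]<=24 and p[1]>70 and p[2]>100 else "r" if (p[0]<8 or p[0]>172) and p[1]>75 else "." if p[2]<80 else "o" if p[2]>200 else " " for p in r))
```

```text
22.1 [538.22921558  35.72894754  87.47409642] 0.2156978922914182 [ 0.06017909 -0.29442262  0.52267119]
.............................................               
.............................................               
........................................... .               
...........................................                 
...........................................                 
...........................................                 
.................................. rr......                 
.............................r...rrrr.....                  
................................rrrrr.....                  
................................rrrrr....                   
........................... #r..rrrrr....                   
.........................rr#  .  rrrr....                   
.......................   ##     rrrr...                    
....................       rrr    rrr.                      
..................       rrrrrr oo rr                       
.................      o rrrrrr oo#rrr                      
............... ##   
[... 864 characters left out ...]
###### ooooooooo             
 ooooooo ########rr################## oooooooo              
ooooooooo###########################  oooooo                
ooooooooo###################   ####  ooooooo               #
ooooooooo ################## o      ooooo               r##r
ooooooooo    ############### ooo  oooooo             r###r#r
o oooooooooo   ############# oooooooooo     ##    ###rrrrrrr
  oo oooooooooo   #########  oooooooo     o r#    rr#rrrrrrr
r#      oooooooooo   ####   oooooooo     ooo   ###rrrrrr##rr
rrrr#      oooooooooo     oooooooo      ooooooo   rrrrrrrr#r
rrrrrrrr      ooooooooo  ooooooooo    ooooooooooooooo#rrrrrr
rrrrrrrrrr#      oooooooooooooo      oooooooooooooooooooo#rr
```

The pan has moved down about 12 mm with C on it, so it is near level. I release and retreat.

Emit:
apply_moves(increments=[[0.7,0,0,0,0],[0.6,0,0,0,0],[0.6,0,0,0,0],[0.6,-10,0,0,0],[0.6,-30,0,0,0],[0.6,-40,0,0,0],[0.6,-40,0,0,0],[0.6,-20,0,40,0],[0.6,0,15,45,0],[0.6,0,20,45,0]])

```text
t: 23.1
eef_pos: [497.4, 165.2, 228.8]
tcp_rot: [-1.358, 1.569, 0.255]
ft_force: [0.6, 0.7, -0.6]
opening: 0.397
```

Emit:
apply_moves(increments=[[0.6,0,20,45,0],[0.6,0,20,45,0],[0.6,0,20,45,0],[0.6,0,0,40,0],[0.6,0,0,0,0],[0.6,0,0,0,0],[0.6,0,0,0,0],[0.6,0,0,0,0],[0.6,0,0,0,0],[0.6,0,0,0,0]])

```text
t: 24.1
eef_pos: [430.2, 335.7, 227.6]
tcp_rot: [-1.009, 1.571, 0.604]
ft_force: [0.6, -0.5, -0.6]
opening: 0.403
```

Run:
```python
from h import *
S=snap("scene","scene9"); T=snap("top","top9"); s=status.state(); print(s["t"],s["eef_pos"],s["ft_force"])
a=cv2.resize(np.ascontiguousarray(S["pixels"][160:280,200:400,::-1]),(600,360),interpolation=3)
c=cv2.resize(np.ascontiguousarray(T["pixels"][130:270,130:405,::-1]),(471,240),interpolation=3)
cv2.imwrite("pics/c10.png",np.vstack([a,np.pad(c,((0,0),(0,129),(0,0)))]))
```

```text
24.2 [430.08704759 335.95270673 227.49458537] [ 0.04871609  0.43783452 -0.94534471]
```

The picture limit is reached, so I check from numbers.

Run:
```python
from h import *
S,T=load("scene9"),load("top9")
h=cv2.cvtColor(np.ascontiguousarray(S["pixels"]),cv2.COLOR_RGB2HSV)[165:250,212:345]
for r in h[::1]: print("".join("#" if 8<=p[0]<=24 and p[1]>70 and p[2]>100 else "r" if (p[0]<8 or p[0]>172) and p[1]>75 else "." if p[2]<80 else "o" if p[2]>200 else " " for p in r))
S0=load("scene0")
def diff(D,D0,x0,y0,x1,y1): return float(np.abs(D["pixels"][y0:y1,x0:x1].astype(float)-D0["pixels"][y0:y1,x0:x1]).mean())
T0=load("top0")
print("stapler",diff(T,T0,305,240,368,268),"eraser",diff(T,T0,255,238,272,262),"clip",diff(T,T0,362,222,380,242),"mug",diff(T,T0,112,200,160,255),"decoys",diff(T,T0,325,138,350,158),diff(T,T0,350,194,374,216))
```

```text
....................................................... rrr####       ###                  ########    #########      o  oooo      oo
....................................................... ####                                           ######r##            o      oo
.....................................................                                                        ##                   ooo
....................................................                                                                              ooo
................................................                                                                                 # oo
...............................................                                                                                  ####
...............................................                                                                                   ###
...............................................                                                                                      
............................
[... 9730 characters left out ...]
rr##rr#r#rrrrrrrrr     
rrrrrrrrrrr#  oooo     rrrrrrrrrrrrrrrrrrrrrrrrrrrrrrrrrrrrr######rr#r##r#####                 #r###r#rr###rrr###rrrr#rrr#rrrrrrr.  .
rr#rrrrr#rrr    o    r#rrrrrrrrrrrrrrr#rr#rr#rr#rrrrrrrrrrrrr##########rr##r#####              #r#r#r####rr####rrrrrrrrrrrrrrrrrr..  
r#rrrrrrrrrrrr     rrrrrrrrrrrrrrrrrrrrrrrrr#rrrrrrrrrrrr##r###r###rr##r#r##r#r#####          #r##rrr#r#r##rrrrrrrrrrrrrrrrr#rrrr    
r##rrrrrrrrrrrrr #rrrrr#rr#rrrrrrrrrrrrrrrrrrrrrrrrrrrrr#rrrrrrr r######rr######r#####       r#rr#r#r##r##r###rrrrrrrrrrrrrrrrrr     
stapler 2.943121693121693 eraser 5.241013071895424 clip 2.460185185185185 mug 5.688131313131313 decoys 3.4133333333333336 3.3068181818181817
```

Run:
```python
from h import *
S,T,S0,T0=load("scene9"),load("top9"),load("scene0"),load("top0")
for n,k in(("A",(212+29.3,165+19)),("B",(212+19.8,165+24.5)),("C",(212+37.5,165+14))):
    # z from known xy by scene row
    xy={"A":(490,29),"B":(447,31),"C":(539,35)}[n]
    zs=np.arange(100,150,.5); r=[proj(S,np.array([*xy,z])) for z in zs]; i=np.argmin([abs(q[1]-k[1]) for q in r]); print(n,"knob z",zs[i],"du",round(r[i][0]-k[0],1))
g=lambda D,x0,y0,x1,y1:cv2.cvtColor(np.ascontiguousarray(D["pixels"][y0:y1,x0:x1]),cv2.COLOR_RGB2GRAY).astype(np.float32)
for n,b,D,D0 in(("stapler",(300,238,372,266),T,T0),("eraser",(250,236,276,262),T,T0),("clip",(360,220,382,244),T,T0),("mugS",(138,170,182,216),S,S0),("eraserS",(218,232,246,254),S,S0),("staplerS",(262,246,322,290),S,S0)):
    print(n,cv2.phaseCorrelate(g(D0,*b),g(D,*b),cv2.createHanningWindow((b[2]-b[0],b[3]-b[1]),cv2.CV_32F)))
# pan level: rim pixel rows in scene along vertical at front-near corners; compare with predicted at z
gr=cv2.cvtColor(np.ascontiguousarray(S["pixels"]),cv2.COLOR_RGB2GRAY)
tg=cv2.cvtColor(np.ascontiguousarray(T["pixels"]),cv2.COLOR_RGB2GRAY)
# widths in top view of both pans along y through x=420..: white run at x=460
for x in(440,560):
    u,v=proj(T,np.array([x,-66,80])); row=tg[int(round(v))]; on=(row>150).astype(int); e=np.flatnonzero(np.diff(on)); print(x,int(v),e[(e>190)&(e<360)])
for y,xs in((60,(405,425)),(0,(405,425)),(-140,(410,435)),(-190,(410,435))):
    pass
# near-corner rows: bottom tip of white region for each pan
m=(gr>200).astype(np.uint8); nn,l,st,c=cv2.connectedComponentsWithStats(m); print([st[i].tolist() for i in range(1,nn) if st[i][4]>300 and 190<c[i][0]<360 and c[i][1]>150])
for z in(70,75,80,85): print(z,[np.round(proj(S,np.array([*p,z+8])),1).tolist() for p in((419,-26),(429,-225))])
```

```text
A knob z 127.5 du -0.3
B knob z 125.5 du -0.7
C knob z 124.5 du -0.0
stapler ((0.11512724643471017, 0.2001388151831378), 1.1328586485650805)
eraser ((0.5471467733787136, 0.11905233589929587), 0.9042767641148614)
clip ((-0.19290415352225843, 0.16743520918632093), 1.0214272605048285)
mugS ((0.4249314378642808, 0.006768979950845022), 0.9524994792761626)
eraserS ((-0.04828167634106251, -0.022760145577862545), 0.9637452623910374)
staplerS ((0.06286228012088202, 0.5510232337616721), 0.9736733401263201)
440 223 [216 237 247 264 295 343]
560 177 [216 263 293 340]
[[210, 179, 189, 58, 2759]]
70 [[241.0, 213.8], [306.4, 235.6]]
75 [[241.0, 212.2], [306.5, 233.9]]
80 [[241.0, 210.6], [306.7, 232.2]]
85 [[241.0, 209.0], [306.8, 230.4]]
```

The knobs read 127.5, 125.5 and 124.5. The same method read 5 to 7 mm high earlier, so they are really at about 119.5, the level value. Nothing else has moved. I hand in.

Run:
```python
from h import *
A=load("scene9"); B=snap("scene","scene10"); print("motion",np.abs(A["pixels"][165:250,212:345].astype(float)-B["pixels"][165:250,212:345]).mean(), status.state()["t"])
print(env.job_done())
```

```text
motion 1.4823824266548724 24.25
the job is handed in; nothing more can be done
None
```

I moved stamps b and c into the left pan (pan two) beside stamp a, left the drive in pan one, and handed the job in at about 24 s of robot time. The hand-in reported no verdict.

**How it went**
- **First grasp missed:** the first close on b shut on air, because the real fingertips sit about 37 mm higher than the reported pose says. I measured the offset from the cameras, allowed for it, and b then gripped and placed normally.
- **Stamp c:** it came out of the stand along its axis but stayed leaning 32° in the jaws, since the tool cannot tilt. I turned it upright by pressing its base against the outside of pan one's front rim, with about 2.5 N on the wrist. I then set it at the back of pan two.

**Last checks** (by numbers only, because the picture limit was used up)
- **Upright:** all three stamps show vertical necks on the pan floor.
- **Level:** knob heights read 124.5 to 127.5 mm. The same method read 5 to 7 mm too high earlier, so they are really at about 119.5 mm, the level value. I had no direct measurement of the pans' height difference.
- **Other things:** the stapler, eraser, binder clip and mug shifted by 0.6 pixel or less in the pictures, about 2 mm.
- **At rest:** two pictures 0.05 s apart show no visible motion, and the gripper is clear of everything.

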